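Put fresh prints away in their shaped tray nests

ROBOT

A 6-joint arm with a two-finger parallel gripper is mounted at the origin on the work surface. World frame = base frame: x ahead of the robot, y to its left, z up, the work surface at z = 0. Lengths are in mm, angles in rad, forces in N, time in s.
With the tool pointing down it reaches from about 350 to 775 mm from the base axis. Payload 7.3 kg.
Tool frame: the origin (TCP) lies at the very end of the fingers, on their centre line; the grasp point (between the pads) lies 19 mm behind it; x points along the fingers, z is the direction in which the jaws open and shut, and the axes are right-handed (so a half turn about x gives the same grasp; the last joint's range is limited). The gripper opens to 92 mm and grips with 3 to 60 N. Pads are 19 mm wide; open, the fingers measure 130 mm over their backs; the gripper's body (75 mm by 190 mm) begins 47 mm behind the grasp point.
Start: joints at [1.001, 0.342, 1.524, -0, 1.275, -0.146], TCP at [215.883, 478.581, 226.741] pointing down, gripper open.
Joint ranges: [-2.53, 2.53], [-0.77, 2.02], [0.04, 2.7], [-1, 4.14], [0.28, 2.66], [-3.11, 3.11]. Speed limits (rad/s): [2.57, 2.57, 3.14, 3.14, 3.14, 3.14].

INTERFACE

Orientations are given as [roll, pitch, yaw] about the fixed x, y, z axes, in that order (R = Rz(yaw) Ry(pitch) Rx(roll)).
In Python, from plant import * gives the robot as it stands.
- The arm moves only by the tool carry_out, never from a script. Its argument "rows" is a list of rows, each a list of 4 numbers: the shift along the world's x, y, z in mm, then the turn about the world's z in degrees. In form: [[x, y, z, twist], ...]. A call has 1 to 20 rows; each row is the pose to reach, as a shift and turn from the pose measured when the call began; what a row does not reach only later rows make up. A row lasts 1/12 s, in which the tool goes at most 41.7 mm and 7.16 degrees, less where a joint would pass 70% of its speed; a pose out of reach is approached as far as the arm can. A call with a gripper value outside its range is refused whole. "hand" is the finger opening in mm, from 0 to 91.8, set as the call begins (left out, the last holds). The fingers move at their own pace and stop on an object; the grip force is fixed at half the most. Time passes only in rows, so rows that repeat a pose let the fingers close. It gives the time, the measured TCP pose, the force and the opening at its end, in the units of the state.
- get_obs(): the state, without advancing time (a new reading comes with each control period).
- capture(name): name is "scene" or "top" or "wrist"; returns the picture (420x560x3 uint8, red, green, blue); there is no depth.
- camera_info(name): a dict with "camera_matrix" (3x3 intrinsics, pixels), "pose" (4x4, takes a point from camera to world coordinates); the wrist camera has in their place "mount" (4x4, takes a point from camera to tool coordinates, whose origin is the TCP and whose axes are the tool frame's). Camera axes: x right, y down, z forward; pixel columns grow to the right and rows downward; lengths in mm; the calibration is good to about 2 mm. A picture is of the moment at which its call begins: read the wrist's pose just before it. camera_info takes no time and is no camera call.
- close_job(): hands the job in, once; it reports no verdict.
The state is a dict: "time": time; "joint_positions": joint angles; "dq": joint speeds; "tau": joint torques, N m; "tool_pos": TCP position; "tcp_rot": TCP orientation; "contact_force": force on the tool from outside, world axes, zero at the start; "moment": the same for the moment, N m; "grip_width": finger opening in mm.
Only numpy, scipy, OpenCV 4.12 (cv2) and the standard library are available. Lean on these libraries where they do the work, as an engineer would, in place of code of your own. Each camera call takes 0.05 s, during which the arm holds its last target. There are 200 camera calls.

TASK

Put the black L-shaped print and the black T-shaped print away in the kit tray, each lying flat and fully down in the orange nest of its own shape. The T stands upright on the gold build plate: first lay it down flat on the green cutting mat and let go of it there, then take it again from above to put it in its nest. Leave everything else where it is.

Things in the scene. Friction and masses are not known exactly. Their poses are not given: they have to be found in the camera images.
- tee: Black 3D-printed T bracket, 18 mm thick, 60 x 60 mm, 40 g: a bar 60 long and 20 wide, with a stem 20 wide running on 40 mm from its middle. It starts standing on the bar's long edge on the build plate, stem up. Origin: centre of that edge face (bottom when standing). x through the thickness, y along the bar, z along the stem. Both faces are alike: it may lie on either
- tee_root (a point): Centre of the T's bar, at mid-thickness, 10 mm along the T's z from its origin
- tee_mid (a point): Middle of the T, at mid-thickness, 30 mm along the T's z from its origin
- tee_tip (a point): End of the T's stem, at mid-thickness, 60 mm along the T's z from its origin
- ell: Black 3D-printed L bracket with brass inserts, lying flat on the cutting mat, 18 mm thick, 60 x 60 mm outside, both legs 20 mm wide, 40 g. Origin: underside, centre of the 60 x 60 mm outline; z up. One leg lies along x (y from -30 to -10 mm, x from -30 to 30), the other along y (x from -30 to -10 mm, y from -30 to 30)
- ell_heel (a point): Middle of the L's corner square, (-20, -20, 9) mm from its origin, at mid-thickness
- ell_open (a point): The L outline's empty corner diagonally across from the heel (in the air), (30, 30, 9) mm from its origin
- tray: Grey tray board, 102 x 294 x 8 mm, fixed on the table, with three orange nest blocks standing in a row along its y in any order. Origin: centre of its underside, z up
- nest_tee: Orange nest block 90 x 90 x 14 mm, fixed on the tray board, with a T-shaped pocket 8 mm deep (white pocket floor 6 mm above the block's underside, 1.5 mm gap all round the print; the seated print stands 10 mm proud). Origin: centre of its underside, z up. The pocket's bar lies along y at x = -20 mm, its stem points to +x
- nest_tee_root (a point): Where tee_root is when the T is seated: (-20, 0, 15) mm from the nest's origin
- nest_tee_tip (a point): Where tee_tip is when the T is seated: (30, 0, 15) mm from the nest's origin
- nest_ell: Orange nest block like the other, with an L-shaped pocket 8 mm deep laid out as the L in its own frame: legs along x (at y = -20 mm) and along y (at x = -20 mm). Origin: centre of its underside, z up
- nest_ell_heel (a point): Where ell_heel is when the L is seated: (-20, -20, 15) mm from the nest's origin
- nest_ell_open (a point): Where ell_open is when the L is seated: (30, 30, 15) mm from the nest's origin
- mat: Green cutting mat, 200 x 220 x 3 mm, fixed on the table. Origin: centre of its underside, z up. The L and the screwdriver lie on it
- plate: Gold printer build plate, 200 x 200 x 3 mm, fixed on the table. Origin: centre of its underside, z up. The T, the knob and the blue tower stand on it
- cross: Black cross-shaped print, 60 x 60 x 18 mm, arms 20 mm wide, already in the third orange nest. Origin: centre of its underside. Leave alone
- knob: Black stepped round print, 50 mm across, 30 mm tall, standing on the build plate. Origin: centre of its underside. Leave alone
- tower: Blue printed test tower, 22 x 22 mm, 48 mm tall, standing on the build plate. Origin: centre of its underside. Leave alone
- driver: Screwdriver with a red handle, 160 mm long along its x, about 25 mm thick, lying on one side of the mat. Origin: under its middle. Leave alone
- jar: Small jar with a white cap, 48 mm across, 75 mm tall, between mat and build plate. Origin: centre of its underside. Leave alone
- scraper: Print scraper (spatula), 200 mm long, lying on the table at the right. Origin: under its middle. Leave alone
Not all that is in view belongs to the job. Leave any purple or red look-alike of the tee alone.

How it is judged:
By the outcome, as a careful person would: the job done as asked, in the order asked, and still so for the second after the job is handed in, with the robot touching nothing.
It also fails if it takes over 72 s, if anything falls off the work surface, if the arm or the gripper's body presses on something with over 40 N, if the wrist force passes 120 N, or if a joint passes its speed limit or range.

## Working session

There is one attempt and no reset: what is moved stays moved. The work goes in short steps, Python scripts to look and compute and a tool call to move; the robot and the scene stay as the last step left them, time stands still between calls to the robot, and variables do not carry over. Pictures are saved under pics/ and viewed, about 8 in all and at most 12, crops included, and the job is handed in when it is done.

Besides the shell and the picture viewer there is one more tool, called after "Emit:" in YAML: its name, and indented under it one key for each argument. carry_out: Moves the arm, as the interface text tells. Its arguments: {"type":"object","properties":{"rows":{"type":"array"},"hand":{"type":"number"}},"required":["rows"]}

```bash
mkdir -p pics; ls; cat > h.py <<'E'
from plant import *
import numpy as np, cv2
from scipy.spatial.transform import Rotation as R
def cam(n):
    i=camera_info(n); K=np.array(i["camera_matrix"])
    if n!="wrist": return K,np.array(i["pose"])
    o=get_obs(); T=np.eye(4); T[:3,:3]=R.from_euler('xyz',o["tcp_rot"]).as_matrix(); T[:3,3]=o["tool_pos"]
    return K,T@np.array(i["mount"])
def ray(c,uv):
    K,P=c; d=P[:3,:3]@np.linalg.solve(K,[uv[0],uv[1],1.]); return P[:3,3],d
def onz(c,uv,z):
    o,d=ray(c,uv); return (o+d*(z-o[2])/d[2]).round(1)
def proj(c,p):
    K,P=c; q=K@(P[:3,:3].T@(np.array(p)-P[:3,3])); return q[:2]/q[2]
def tri(c1,u1,c2,u2):
    o1,d1=ray(c1,u1);o2,d2=ray(c2,u2)
    s=np.linalg.lstsq(np.c_[d1,-d2],o2-o1,rcond=None)[0]
    a,b=o1+s[0]*d1,o2+s[1]*d2
    return ((a+b)/2).round(1),np.linalg.norm(a-b).round(1)
def snap(n,name):
    c=cam(n); im=capture(n); np.savez('pics/'+name,im=im,K=c[0],P=c[1])
    cv2.imwrite(f'pics/{name}.png',im[:,:,::-1]); return c,im
def load(name):
    d=np.load(f'pics/{name}.npz'); return (d['K'],d['P']),d['im']
E
python3 - <<'E'
from h import *
a=snap("scene","s0"); b=snap("top","t0"); print(a[0][1].round(2),b[0][1].round(2),b[0][0]); print(get_obs()); print(camera_info("wrist"))
E
```

```text
pics
[[ 4.00000e-01  5.10000e-01 -7.60000e-01  1.21769e+03]
 [ 9.10000e-01 -2.40000e-01  3.30000e-01 -3.43060e+02]
 [-1.00000e-02 -8.20000e-01 -5.70000e-01  5.86600e+02]
 [ 0.00000e+00  0.00000e+00  0.00000e+00  1.00000e+00]] [[ 0.00000e+00 -1.00000e+00  5.00000e-02  4.40070e+02]
 [-1.00000e+00 -0.00000e+00 -2.00000e-02 -3.00100e+01]
 [ 2.00000e-02 -5.00000e-02 -1.00000e+00  1.44381e+03]
 [ 0.00000e+00  0.00000e+00  0.00000e+00  1.00000e+00]] [[537.40422619   0.         280.5276805 ]
 [  0.         537.40422619 206.31980469]
 [  0.           0.           1.        ]]
{'time': 0.1, 'joint_positions': array([ 1.00101311e+00,  3.42680495e-01,  1.52489784e+00, -2.66868346e-05,
        1.27539476e+00, -1.45995945e-01]), 'dq': array([-0.00068246, -0.0001393 , -0.00122846, -0.00126513, -0.00013168,
       -0.00044673]), 'tau': array([ 5.44867580e-04, -4.32005596e+01, -2.44693637e+01,  7.18445540e-02,
        5.25597122e-02, -7.26399412e-05]), 'tool_pos': array([215.68163044, 478.26473118, 226.10846441]), 'tcp_rot': array([ 3.0140815 ,  1.56941564, -2.12208696]), 'contact_force': array([ 0.45165686,  0.39424557, -0.05698731]), 'moment': array([-0.0130963 , -0.01712267,  0.01936269]), 'grip_width': 91.73140030401655}
{'camera_matrix': array([[348.25075911,   0.        , 273.74587307],
       [  0.        , 348.25075911, 211.76843738],
       [  0.        ,   0.        ,   1.        ]]), 'mount': array([[-4.23648727e-04, -2.66453079e-01,  9.63847798e-01,
        -1.58197507e+02],
       [-1.99967621e-04, -9.63847842e-01, -2.66453179e-01,
         7.09354832e+01],
       [ 9.99999890e-01, -3.05620901e-04,  3.55050923e-04,
        -5.45328699e-01],
       [ 0.00000000e+00,  0.00000000e+00,  0.00000000e+00,
         1.00000000e+00]])}
```

View pics/t0.png

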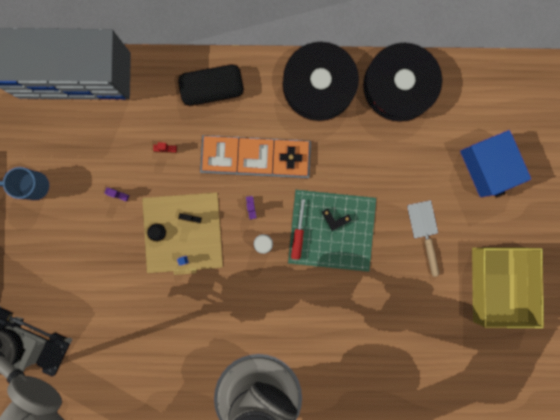

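View pics/s0.png

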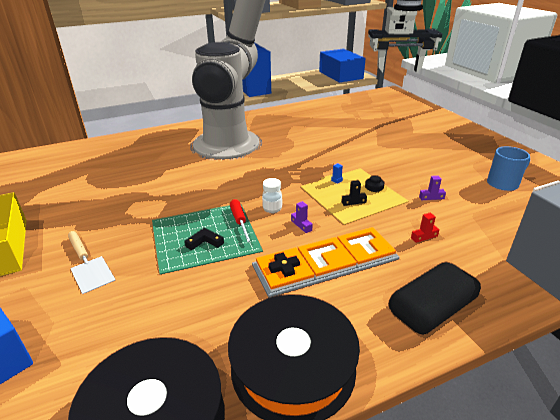

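The top view shows a black T at (190,217) on the gold plate, the L at about (336,219) on the mat, and the nests at T (220,155), L (256,156) and cross (291,157).

T candidates in the top view:
- black at (190,217), scene (355,193), on the plate: this is the tee
- purple at (117,194) and (251,208), and red at (165,148): look-alikes to leave alone

I'll check the choice in one close crop and work out rough positions.

```bash
python3 - <<'E'
from h import *
c,im=load("t0"); s,si=load("s0")
a=cv2.resize(im[180:280,130:390],None,fx=3,fy=3,interpolation=cv2.INTER_CUBIC)
b=cv2.resize(si[150:250,150:410],None,fx=3,fy=3,interpolation=cv2.INTER_CUBIC)
cv2.imwrite('pics/c1.png',np.vstack([a,b])[:,:,::-1])
for n,u,z in [("tee",(190,217),50),("ell",(335,220),15),("nT",(220,155),22),("nL",(256,156),22),("nX",(291,157),22),("mat",(333,230),3),("jar",(263,244),75),("purple",(251,208),30)]: print(n,onz(c,u,z))
E
```

```text
tee [477.4 176.7  50. ]
ell [ 472.1 -203.3   15. ]
nT [643.1 103.4  22. ]
nL [641.1   7.9  22. ]
nX [639.1 -85.2  22. ]
mat [ 445.5 -199.4    3. ]
jar [408.9 -12.7  75. ]
purple [502.3  20.   30. ]
```

View pics/c1.png

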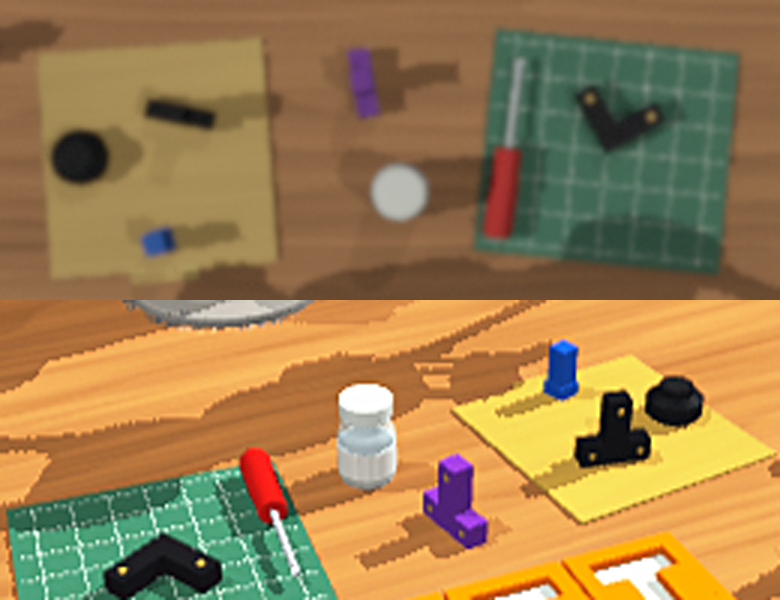

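The crop shows the black T upright on the plate, with its bar along image-horizontal. The black L lies on the mat with its heel toward −x. Next I'll work out the tool axes and plan the approach.

```bash
python3 - <<'E'
from h import *
o=get_obs(); M=R.from_euler('xyz',o["tcp_rot"]).as_matrix(); print(M.round(3)); K,P=cam("wrist"); print(P.round(3)); print(np.degrees(np.arctan2(M[1,2],M[0,2])))
# black blobs in top
c,im=load("t0"); m=(im.max(2)<50).astype(np.uint8)
for n,(x0,y0,x1,y1),z in [("tee",(172,205,210,230),60),("ell",(315,200,360,235),21)]:
    k=np.zeros_like(m);k[y0:y1,x0:x1]=m[y0:y1,x0:x1]
    ct=max(cv2.findContours(k,0,1)[0],key=cv2.contourArea); r=cv2.minAreaRect(ct); print(n,r,[onz(c,p,z) for p in cv2.boxPoints(r)])
E
```

```text
[[-0.001 -0.912  0.411]
 [-0.001  0.411  0.912]
 [-1.     0.    -0.001]]
[[ 4.11000e-01  8.79000e-01  2.42000e-01  1.50911e+02]
 [ 9.11000e-01 -3.96000e-01 -1.10000e-01  5.07123e+02]
 [-1.00000e-03  2.66000e-01 -9.64000e-01  3.84319e+02]
 [ 0.00000e+00  0.00000e+00  0.00000e+00  1.00000e+00]]
65.71923110937855
tee ((189.88461303710938, 217.57693481445312), (20.788311004638672, 4.3145551681518555), 11.309932708740234) [array([475.3, 202.6,  60. ]), array([486.2, 200.6,  60. ]), array([475.9, 148.3,  60. ]), array([465.1, 150.4,  60. ])]
ell ((336.2783203125, 215.9009552001953), (21.076900482177734, 22.14531707763672), 60.945396423339844) [array([ 492.8, -166.7,   21. ]), array([ 521.7, -218.2,   21. ]), array([ 472.8, -245.4,   21. ]), array([ 444.1, -193.9,   21. ])]
```

Emit:
carry_out:
  rows:
    - [260,-301,-40,13]
    - [260,-301,-40,13]
    - [260,-301,-40,13]
    - [260,-301,-40,13]
    - [260,-301,-40,13]
    - [260,-301,-40,13]
    - [260,-301,-40,13]
    - [260,-301,-40,13]
    - [260,-301,-40,13]
    - [260,-301,-40,13]
    - [260,-301,-40,13]
    - [260,-301,-40,13]
    - [260,-301,-40,13]
    - [260,-301,-40,13]
  hand: 60

```text
time: 1.27
tool_pos: [474.8, 178.2, 186.1]
tcp_rot: [2.601, 1.569, -2.307]
contact_force: [-0.0, -0.4, -0.3]
grip_width: 59.8
```

```bash
python3 - <<'E'
from h import *
snap("wrist","w1"); o=get_obs(); print(o["time"],o["tool_pos"],o["joint_positions"])
E
```

```text
1.3167 [474.8278204  178.36865632 186.24488297] [ 2.08727068e-01  3.47674896e-01  1.63472689e+00 -1.00843323e-03
  1.16006559e+00 -1.16658290e+00]
```

Emit:
carry_out:
  rows:
    - [80,-330,0,11]
    - [80,-330,0,11]
    - [80,-330,0,11]
    - [80,-330,0,11]
    - [80,-330,0,11]
    - [80,-330,0,11]
    - [80,-330,0,11]
    - [80,-330,0,11]
    - [80,-330,0,11]
    - [80,-330,0,11]
    - [80,-330,0,11]
    - [80,-330,0,11]

```text
time: 2.32
tool_pos: [554.6, -149.5, 186.3]
tcp_rot: [2.012, 1.57, -2.702]
contact_force: [-1.1, 0.4, 0.0]
grip_width: 60.2
```

```bash
python3 - <<'E'
from h import *
snap("wrist","w2"); o=get_obs(); print(o["time"],o["tool_pos"],o["joint_positions"])
a,b=load("w1")[1],load("w2")[1]
cv2.imwrite('pics/c2.png',cv2.resize(np.hstack([a,b]),(800,300))[:,:,::-1])
cv2.imwrite('pics/c2.png',b[:,:,::-1])
E
```

```text
2.3667 [ 554.65014556 -149.44830623  186.4158325 ] [-3.96098653e-01  4.65594746e-01  1.44605148e+00 -9.36476219e-04
  1.23029993e+00 -1.96586378e+00]
```

View pics/c2.png

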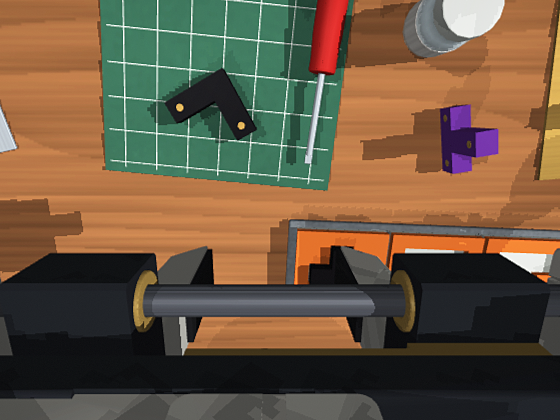

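The wrist view shows the L on the mat, with inserts at (180,107) and (241,125) and the heel near (222,70). I'll take a second view and triangulate.

Emit:
carry_out:
  rows:
    - [10,-55,-40,0]
    - [10,-55,-40,0]
    - [10,-55,-40,0]
    - [10,-55,-40,0]
    - [10,-55,-40,0]

```text
time: 2.78
tool_pos: [564.9, -202.8, 147.1]
tcp_rot: [2.409, 1.57, -2.302]
contact_force: [0.3, -0.4, -0.2]
grip_width: 60.0
```

```bash
cat >> h.py <<'E'
def brass(im,box):
    h=cv2.cvtColor(im,cv2.COLOR_RGB2HSV); m=cv2.inRange(h,(12,90,110),(32,255,255)); k=np.zeros_like(m); x0,y0,x1,y1=box; k[y0:y1,x0:x1]=m[y0:y1,x0:x1]
    n,l,s,c=cv2.connectedComponentsWithStats(k); return [(s[i,4],c[i].round(1)) for i in range(1,n) if s[i,4]>8]
def black(im,box,t=50):
    m=(im.max(2)<t).astype(np.uint8); k=np.zeros_like(m); x0,y0,x1,y1=box; k[y0:y1,x0:x1]=m[y0:y1,x0:x1]
    return max(cv2.findContours(k,0,2)[0],key=cv2.contourArea)
E
python3 - <<'E'
from h import *
c3,i3=snap("wrist","w3"); c2,i2=load("w2"); cv2.imwrite('pics/w3.png',i3[:,:,::-1])
print(c2[1][:3,3],c3[1][:3,3])
b2=brass(i2,(150,50,270,150)); b3=brass(i3,(80,40,400,240)); print(b2,b3)
for n,c,i,bx in (("w2",c2,i2,(150,50,270,150)),("w3",c3,i3,(100,20,330,200))):
    ct=black(i,bx); p=cv2.approxPolyDP(ct,4,True)[:,0]; print(n,cv2.contourArea(ct)); 
    for q in p: print(q,onz(c,q,21))
E
```

```text
[ 483.47541138 -150.21257989  344.55237774] [ 493.68374783 -203.61982952  305.2829172 ]
[(np.int32(50), array([179.3, 107. ])), (np.int32(46), array([240.8, 125.3]))] [(np.int32(27486), array([189.6, 175.5])), (np.int32(63), array([234. ,  91.7])), (np.int32(61), array([304. , 112.9])), (np.int32(44), array([370.5, 236.2]))]
w2 2696.0
[165 103] [ 472.4 -246.7   21. ]
[176 122] [ 488.8 -238.1   21. ]
[215 102] [ 471.6 -202.3   21. ]
[237 139] [ 503.8 -183.7   21. ]
[256 129] [ 495.  -166.3   21. ]
[221  68] [ 443.6 -195.8   21. ]
w3 3542.5
[217  87] [ 472.5 -247.3   21. ]
[234 109] [ 488.8 -234.7   21. ]
[274  86] [ 471.8 -203.4   21. ]
[298 130] [ 504.8 -184.3   21. ]
[320 118] [ 495.5 -167.1   21. ]
[285  47] [ 444.2 -195.2   21. ]
```

View pics/w3.png

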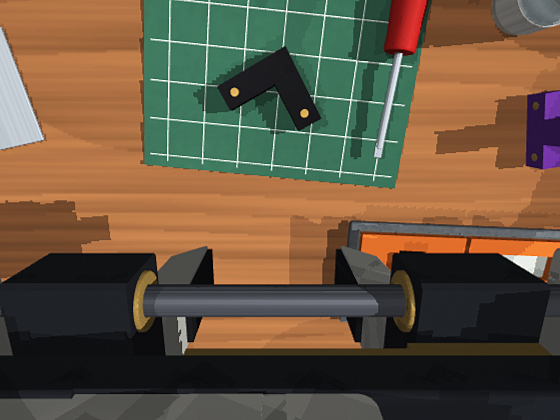

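```bash
python3 - <<'E'
from h import *
c2,_=load("w2");c3,_=load("w3")
print(tri(c2,(179.3,107),c3,(234,91.7)),tri(c2,(240.8,125.3),c3,(304,112.9)), tri(c2,(221,68),c3,(285,47)))
o=get_obs(); M=R.from_euler('xyz',o["tcp_rot"]).as_matrix(); print(o["tool_pos"],np.degrees(np.arctan2(M[1,2],M[0,2])))
t,_=load("t0"); print(proj(t,(457.3,-199.3,21)), "top-view check of heel")
E
```

```text
(array([ 475.9, -234.4,   20.3]), np.float64(0.1)) (array([ 491.7, -179.9,   21.6]), np.float64(0.0)) (array([ 444.2, -195.3,   23.2]), np.float64(0.8))
[ 565.04342527 -202.88083647  147.46479381] 90.05357998308354
[333.7591168 225.5113431] top-view check of heel
```

Emit:
carry_out:
  rows:
    - [-94.6,-21,-80,-61]
    - [-94.6,-21,-80,-61]
    - [-94.6,-21,-80,-61]
    - [-94.6,-21,-80,-61]
    - [-94.6,-21,-80,-61]
    - [-94.6,-21,-80,-61]
    - [-94.6,-21,-80,-61]
    - [-94.6,-21,-80,-61]
    - [-94.6,-21,-80,-61]
    - [-94.6,-21,-80,-61]
    - [-94.6,-21,-80,-61]
    - [-94.6,-21,-80,-61]

```text
time: 3.83
tool_pos: [470.8, -223.4, 68.1]
tcp_rot: [-1.762, 1.569, -1.252]
contact_force: [-0.2, 0.0, -0.4]
grip_width: 59.9
```

Emit:
carry_out:
  rows:
    - [0,0,-30,0]
    - [0,0,-55,0]
    - [0,0,-55,0]
    - [0,0,-55,0]

```text
time: 4.17
tool_pos: [470.2, -222.8, 12.6]
tcp_rot: [2.533, 1.569, 3.044]
contact_force: [0.2, -0.5, 0.5]
grip_width: 60.1
```

Emit:
carry_out:
  rows:
    - [0,0,0,0]
    - [0,0,0,0]
    - [0,0,0,0]
    - [0,0,0,0]
    - [0,0,0,0]
    - [0,0,0,0]
    - [0,0,0,0]
    - [0,0,0,0]
  hand: 10

```text
time: 4.83
tool_pos: [470.3, -222.9, 12.9]
tcp_rot: [2.623, 1.569, 3.134]
contact_force: [0.1, 0.4, 3.4]
grip_width: 19.7
```

Emit:
carry_out:
  rows:
    - [0,0,40,0]
    - [0,0,80,0]
    - [0,0,120,0]
    - [250,233,137,61]
    - [250,233,137,61]
    - [250,233,137,61]
    - [250,233,137,61]
    - [250,233,137,61]
    - [250,233,137,61]
    - [250,233,137,61]
    - [250,233,137,61]
    - [250,233,137,61]
    - [250,233,137,61]
    - [250,233,137,61]
    - [250,233,137,61]
    - [250,233,137,61]
    - [250,233,137,61]

```text
time: 6.25
tool_pos: [719.8, 8.7, 150.4]
tcp_rot: [2.68, 1.569, -2.03]
contact_force: [-0.1, 0.2, -1.1]
grip_width: 19.2
```

```bash
python3 - <<'E'
from h import *
c,im=snap("wrist","w4"); print(get_obs()["tool_pos"],c[1][:3,3])
E
```

```text
[719.91164478   8.95291821 150.41415518] [648.68083902   7.95832975 308.60467201]
```

Emit:
carry_out:
  rows:
    - [0,45,0,0]
    - [0,45,0,0]
    - [0,45,0,0]
    - [0,45,0,0]

```text
time: 6.63
tool_pos: [719.8, 53.4, 150.6]
tcp_rot: [2.956, 1.569, -1.753]
contact_force: [0.3, -0.5, 0.2]
grip_width: 19.9
```

```bash
python3 - <<'E'
from h import *
c,im=snap("wrist","w5"); print(get_obs()["tool_pos"],c[1][:3,3])
E
```

```text
[719.83637631  52.88213721 150.58721159] [648.59157347  52.71746631 308.86664192]
```

View pics/w5.png

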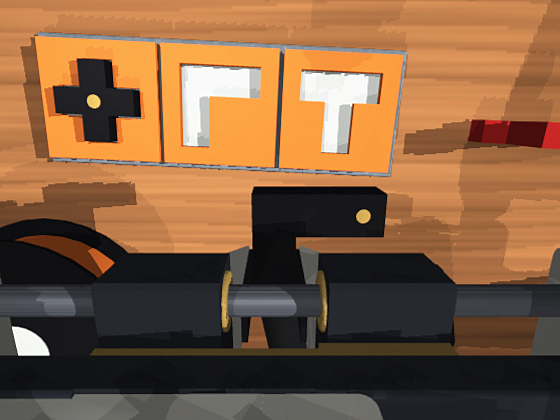

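The view shows the cross nest on the left, the L nest at pocket (180–262, 65–147) and the T nest at (300–382, 70–154). The held L is at (253–386, 187–240), with an insert at (363,216).

```bash
python3 - <<'E'
from h import *
def white(im,n):
    m=((im.min(2)>110)&(im.max(2).astype(int)-im.min(2)<60)).astype(np.uint8); m[175:]=0; m[:20]=0
    cs=[k for k in cv2.findContours(m,0,2)[0] if cv2.contourArea(k)>900]
    return sorted(cs,key=lambda k:k[:,0,0].mean())
out={}
for n in("w4","w5"):
    c,im=load(n)
    for k in white(im,n):
        p=cv2.approxPolyDP(k,3.5,True)[:,0]; print(n,cv2.contourArea(k),len(p)); 
        for q in p: print('  ',q,onz(c,q,22)[:2],onz(c,q,14)[:2])
    print("insert",[(a,p,onz(c,p,150.5+8)) for a,p in brass(im,(230,180,420,245)) if a<400])
    k=black(im,(230,180,420,246)); k=cv2.approxPolyDP(k,3,True)[:,0]; print([(q,onz(c,q,158.5)[:2]) for q in k])
E
```

```text
w4 1079.0 9
   [94 33] [ 589.4 -126.9] [ 587.7 -130.7]
   [214  41] [594.6 -37.4] [593.1 -38.6]
   [217  46] [598.1 -35.3] [596.7 -36.5]
   [219  42] [595.3 -33.6] [593.8 -34.8]
   [337  47] [598.6  55.3] [597.2  56.7]
   [339  53] [602.7  57.1] [601.5  58.4]
   [344  48] [599.3  60.7] [597.9  62.1]
   [462  54] [603.2 150.4] [602.  154.4]
   [454  50] [600.5 143.9] [599.1 147.7]
w4 3630.0 6
   [317  69] [614.1  40.8] [613.1  41.7]
   [239  65] [611.4 -19. ] [610.3 -19.7]
   [237 145] [671.7 -22.1] [672.3 -22.9]
   [263 146] [672.4  -1. ] [673.1  -1.2]
   [267  95] [633.1   2.4] [632.7   2.2]
   [315  97] [634.5  39.9] [634.1  40.8]
w4 3395.0 8
   [360  71] [615.4  73.8] [614.5  75.7]
   [357  99] [635.9  72.9] [635.6  74.7]
   [382 102] [638.1  92.7] [637.8  95. ]
   [376 151] [676.2  91. ] [677.   93.3]
   [400 152] [677.  110.6] [677.7 113.5]
   [407 104] [639.6 112.4] [639.3 115.4]
   [431 103] [638.8 131.2] [638.5 134.7]
   [436  75] [618.2 132.5] [617.3 136. ]
insert [(np.int32(167), array([363. , 215.9]), array([691.9,  48. , 158.5]))]
[(array([254, 187], dtype=int32), array([
[... 1169 characters left out ...]
.6] [637.9  93.7]
   [321 151] [676.3  90.9] [677.1  92. ]
   [346 152] [677.1 111.3] [677.9 112.9]
   [351 105] [640.4 113.1] [640.2 114.8]
   [376 103] [638.9 132.7] [638.6 134.9]
   [379  74] [617.5 133.3] [616.7 135.5]
insert [(np.int32(166), array([363. , 215.9]), array([691.9,  92.7, 158.5]))]
[(array([254, 187], dtype=int32), array([678.9,  43.9])), (array([253, 245], dtype=int32), array([706. ,  43.1])), (array([295, 245], dtype=int32), array([706. ,  62.4])), (array([296, 236], dtype=int32), array([701.6,  62.8])), (array([383, 236], dtype=int32), array([701.5, 102.5])), (array([386, 194], dtype=int32), array([681.8, 102.2])), (array([375, 187], dtype=int32), array([678.7,  97. ]))]
```

The held L sits at the offset I expected: its insert is at TCP +(−27.9, 39.7), against a nominal (−28, 40). The nests are at yaw ≈ −2.6°. The L nest centre is about (642.5, 9.2) and the T nest centre about (646.6, 104.3).

Emit:
carry_out:
  rows:
    - [-70.3,-63.9,-60,-2.6]
    - [-70.3,-63.9,-60,-2.6]
    - [-70.3,-63.9,-60,-2.6]
    - [-70.3,-63.9,-60,-2.6]
    - [-70.3,-63.9,-113,-2.6]
    - [-70.3,-63.9,-113,-2.6]
    - [-70.3,-63.9,-113,-2.6]
    - [-70.3,-63.9,-113,-2.6]

```text
time: 7.35
tool_pos: [649.8, -11.3, 37.7]
tcp_rot: [2.572, 1.569, -2.184]
contact_force: [0.7, 0.4, -0.5]
grip_width: 19.4
```

```bash
python3 - <<'E'
from h import *
o=get_obs(); M=R.from_euler('xyz',o["tcp_rot"]).as_matrix(); print(o["tool_pos"],np.degrees(np.arctan2(M[1,2],M[0,2])),o["contact_force"])
E
```

```text
[649.76451969 -11.34899623  37.71703939] 87.49647717009599 [ 0.66568233  0.38556526 -0.52918812]
```

Emit:
carry_out:
  rows:
    - [-0.2,0.4,-3,0]
    - [-0.2,0.4,-6,0]
    - [-0.2,0.4,-8,0]
    - [-0.2,0.4,-10,0]
    - [-0.2,0.4,-12,0]
    - [-0.2,0.4,-12,0]

```text
time: 7.85
tool_pos: [649.4, -10.8, 25.5]
tcp_rot: [2.423, 1.568, -2.333]
contact_force: [0.8, 0.0, -1.7]
grip_width: 19.3
```

Emit:
carry_out:
  rows:
    - [0,0,-1,0]
    - [0,0,-1.6,0]
    - [0,0,-1.6,0]

```text
time: 8.1
tool_pos: [649.4, -10.8, 23.9]
tcp_rot: [2.463, 1.568, -2.293]
contact_force: [0.2, -0.0, -0.6]
grip_width: 19.5
```

Emit:
carry_out:
  rows:
    - [0,0,0,0]
    - [0,0,0,0]
    - [0,0,0,0]
    - [0,0,0,0]
    - [0,0,30,0]
    - [0,0,70,0]
    - [0,0,110,0]
    - [70,20,125,0]
    - [70,20,125,0]
    - [70,20,125,0]
    - [70,20,125,0]
  hand: 32

```text
time: 9.02
tool_pos: [720.3, 9.7, 148.5]
tcp_rot: [2.607, 1.569, -2.148]
contact_force: [-0.2, 0.0, -0.6]
grip_width: 32.0
```

```bash
python3 - <<'E'
from h import *
c,im=snap("wrist","w6"); print(get_obs()["tool_pos"])
b=[(a,p,onz(c,p,32)[:2],onz(c,p,40)[:2]) for a,p in brass(im,(100,20,420,180)) if a<100]; print(b)
cv2.imwrite('pics/c6.png',cv2.resize(im[20:220,120:440],None,fx=2,fy=2)[:,:,::-1])
E
```

```text
[719.04878996   9.34319005 147.92745311]
[(np.int32(71), array([296.2,  77.6]), array([622.8,  29.6]), array([623.5,  29.1])), (np.int32(61), array([243.4, 133. ]), array([661., -12.]), array([660.7, -11.3]))]
```

View pics/c6.png

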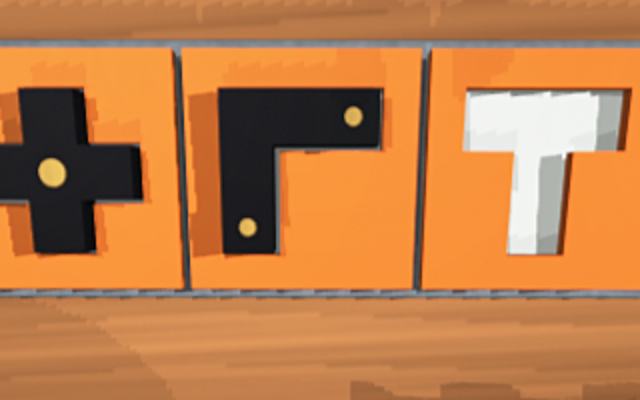

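The L is seated: its insert spacing is 56.5 mm at z = 32, against 56.6 expected. Now the T.

Emit:
carry_out:
  rows:
    - [-154,171,20,-8]
    - [-154,171,20,-8]
    - [-154,171,20,-8]
    - [-154,171,20,-8]
    - [-154,171,20,-8]
    - [-154,171,20,-8]
    - [-154,171,20,-8]
    - [-154,171,20,-8]
    - [-154,171,20,-8]
  hand: 50

```text
time: 9.82
tool_pos: [564.9, 179.5, 167.9]
tcp_rot: [2.24, 1.567, -2.656]
contact_force: [0.3, -0.7, 0.1]
grip_width: 50.2
```

```bash
python3 - <<'E'
from h import *
c,im=snap("wrist","w7"); print(get_obs()["tool_pos"],c[1][:3,3])
print(proj(c,(476,176,63)), proj(load("w1")[0],(476,176,63)))
a=cv2.resize(im[0:210,130:430],(780,546)); cv2.imwrite('pics/c7.png',a[:,:,::-1])
E
```

```text
[565.3350221  179.18577203 167.71987441] [495.48094014 192.0608398  326.31451467]
[247.53245225  93.19527643] [272.32611894 205.94429963]
```

View pics/c7.png

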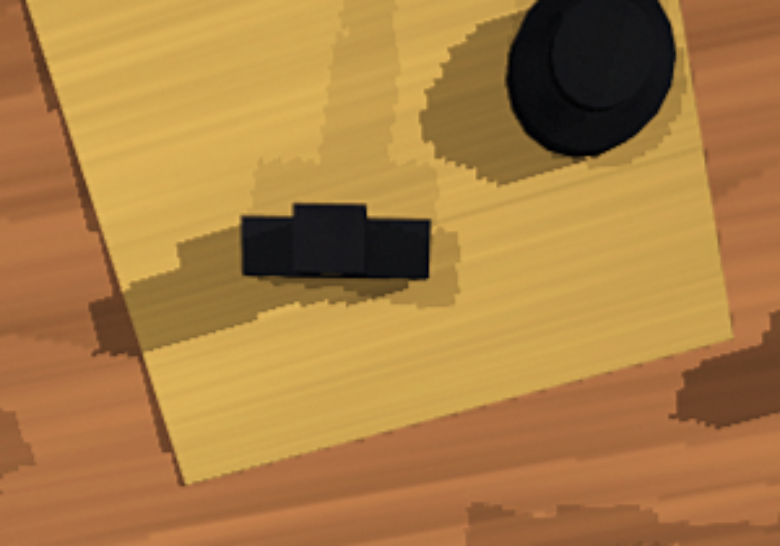

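The crop shows the T nearly square to the tool. Its stem top spans full-image x 243–271, y 78–106, and its bar spans x 223–295. Computing its position and height now.

```bash
python3 - <<'E'
from h import *
c,im=load("w7"); c1,i1=load("w1")
print("stem top",onz(c,(257,92.2),63),"corners",[onz(c,q,63)[:2] for q in((242.7,78.5),(271,79),(271,105.5),(242.7,105))])
print("bar",onz(c,(259.2,95.2),23),[onz(c,q,23)[:2] for q in((223.1,83.5),(295.8,85),(295,107),(223,106))])
k=black(i1,(200,120,340,240)); print(cv2.boundingRect(k)); p=cv2.approxPolyDP(k,2.5,True)[:,0]; print([(tuple(q),onz(c1,q,63)[:2],onz(c1,q,23)[:2]) for q in p])
o=get_obs(); M=R.from_euler('xyz',o["tcp_rot"]).as_matrix(); print(o["tool_pos"],np.degrees(np.arctan2(M[1,2],M[0,2])))
k7=black(im,(210,60,310,120)); print([tuple(q) for q in cv2.approxPolyDP(k7,2,True)[:,0]])
E
```

```text
stem top [476.6 182.8  63. ] corners [array([465.7, 174.6]), array([469.7, 194.3]), array([487.4, 191. ]), array([483.3, 170.9])]
bar [476.3 182.7  23. ] [array([462. , 155.4]), array([474. , 213.8]), array([491. , 210.3]), array([479.2, 151.4])]
(248, 181, 63, 34)
[((np.int32(248), np.int32(184)), array([453.9, 160.1]), array([460.8, 155.6])), ((np.int32(248), np.int32(202)), array([468.7, 156.8]), array([477.8, 151.9])), ((np.int32(267), np.int32(202)), array([471.8, 172.3]), array([481.3, 169.6])), ((np.int32(269), np.int32(214)), array([482.3, 171.9]), array([493.3, 169.1])), ((np.int32(291), np.int32(214)), array([485.9, 190. ]), array([497.4, 189.8])), ((np.int32(292), np.int32(203)), array([476.7, 192.6]), array([486.9, 192.7])), ((np.int32(310), np.int32(202)), array([478.8, 207.4]), array([489.2, 209.7])), ((np.int32(309), np.int32(182)), array([462. , 209.4]), array([470.1, 212. ])), ((np.int32(259), np.int32(181)), array([453.2, 169.4]), array([460.1, 166.3])), ((np.int32(260), np.int32(184)), array([455.8, 169.7]), array([463. , 166.6]))]
[565.3350221  179.18577203 167.71987441] 79.46998129419498
[(np.int32(223), np.int32(84)), (np.int32(224), np.int32(105)), (np.int32(294), np.int32(106)), (np.int32(294), np.int32(85)), (np.int32(273), np.int32(85)), (np.int32(270), np.int32(79)), (np.int32(243), np.int32(79)), (np.int32(242), np.int32(84))]
```

Emit:
carry_out:
  rows:
    - [-88.7,3.6,-60,-1]
    - [-88.7,3.6,-60,-1]
    - [-88.7,3.6,-60,-1]
    - [-88.7,3.6,-60,-1]
    - [-88.7,3.6,-60,-1]
    - [-88.7,3.6,-90,-1]
    - [-88.7,3.6,-115,-1]
    - [-88.7,3.6,-135.7,-1]
    - [-88.7,3.6,-135.7,-1]
    - [-88.7,3.6,-135.7,-1]

```text
time: 10.7
tool_pos: [478.0, 182.2, 31.9]
tcp_rot: [2.228, 1.566, -2.687]
contact_force: [0.3, -0.6, 1.1]
grip_width: 50.1
```

Emit:
carry_out:
  rows:
    - [0,0,0,0]
    - [0,0,0,0]
    - [0,0,0,0]
    - [0,0,0,0]
    - [0,0,0,0]
    - [0,0,0,0]
    - [0,0,0,0]
  hand: 10

```text
time: 11.28
tool_pos: [478.4, 182.4, 32.6]
tcp_rot: [2.318, 1.568, -2.597]
contact_force: [-0.7, -0.3, 6.1]
grip_width: 19.9
```

Emit:
carry_out:
  rows:
    - [0,0,30,0]
    - [0,0,70,0]
    - [0,0,110,0]
    - [0,0,115,0]
    - [-48,-397,115,9]
    - [-48,-397,115,9]
    - [-48,-397,115,9]
    - [-48,-397,115,9]
    - [-48,-397,115,9]
    - [-48,-397,115,9]
    - [-48,-397,115,9]
    - [-48,-397,115,9]
    - [-48,-397,115,9]
    - [-48,-397,115,9]
    - [-48,-397,115,9]
    - [-48,-397,115,9]
    - [-48,-397,60,9]
    - [-48,-397,30,9]
    - [-48,-397,8,9]
    - [-48,-397,8,9]

```text
time: 12.95
tool_pos: [427.5, -211.0, 36.2]
tcp_rot: [1.246, 1.559, 2.773]
contact_force: [-0.6, 0.1, -1.8]
grip_width: 20.0
```

```bash
python3 - <<'E'
from h import *
o=get_obs(); M=R.from_euler('xyz',o["tcp_rot"]).as_matrix(); print(o["tool_pos"],np.degrees(np.arctan2(M[1,2],M[0,2])),o["contact_force"])
E
```

```text
[ 427.48381699 -210.9971664    36.24230571] 87.48343601365838 [-0.62839759  0.10305663 -1.82630281]
```

Emit:
carry_out:
  rows:
    - [0,0,0,0]
    - [0,0,0,0]
    - [0,0,0,0]

```text
time: 13.2
tool_pos: [428.5, -210.9, 37.7]
tcp_rot: [1.31, 1.562, 2.838]
contact_force: [-0.2, 0.4, -1.0]
grip_width: 19.4
```

Emit:
carry_out:
  rows:
    - [0,0,-2,0]
    - [0,0,-4,0]
    - [0,0,-5,0]
    - [0,0,-5,0]
    - [0,0,-5,0]

```text
time: 13.62
tool_pos: [428.5, -211.0, 32.9]
tcp_rot: [1.32, 1.562, 2.848]
contact_force: [-1.1, 0.4, 0.3]
grip_width: 20.0
```

Emit:
carry_out:
  rows:
    - [0,0,-0.7,0]
    - [0,0,-0.7,0]
    - [0,0,-0.7,0]

```text
time: 13.87
tool_pos: [428.6, -211.1, 32.6]
tcp_rot: [1.325, 1.562, 2.853]
contact_force: [-0.8, 1.5, 5.5]
grip_width: 19.9
```

Emit:
carry_out:
  rows:
    - [0,0,0,0]
    - [0,0,0,0]
    - [0,0,0,0]
    - [0,0,0,0]
    - [0,0,0,0]
    - [0,0,25,0]
    - [0,0,60,0]
    - [0,0,60,0]
  hand: 40

```text
time: 14.53
tool_pos: [431.1, -212.8, 97.3]
tcp_rot: [2.745, 1.568, -2.01]
contact_force: [1.5, -0.2, 0.7]
grip_width: 40.0
```

Emit:
carry_out:
  rows:
    - [-40,0,0,0]
    - [-40,0,0,0]
    - [-40,0,-15,0]
    - [-40,0,-42,0]
    - [-40,0,-42,0]
    - [-40,0,-42,0]
    - [-40,0,-42,0]
  hand: 0

```text
time: 15.12
tool_pos: [391.3, -212.9, 55.8]
tcp_rot: [2.718, 1.568, -2.037]
contact_force: [-0.1, -0.0, 0.3]
grip_width: 0.7
```

```bash
python3 - <<'E'
from h import *
c,im=snap("wrist","w8"); s,si=snap("scene","s8"); print(get_obs()["tool_pos"],proj(s,(428,-211,63)))
cv2.imwrite('pics/c8.png',cv2.resize(si[170:280,110:310],None,fx=4,fy=4)[:,:,::-1])
E
```

```text
[ 391.7758269  -213.22682973   56.24946798] [193.16311753 209.85793823]
```

View pics/c8.png

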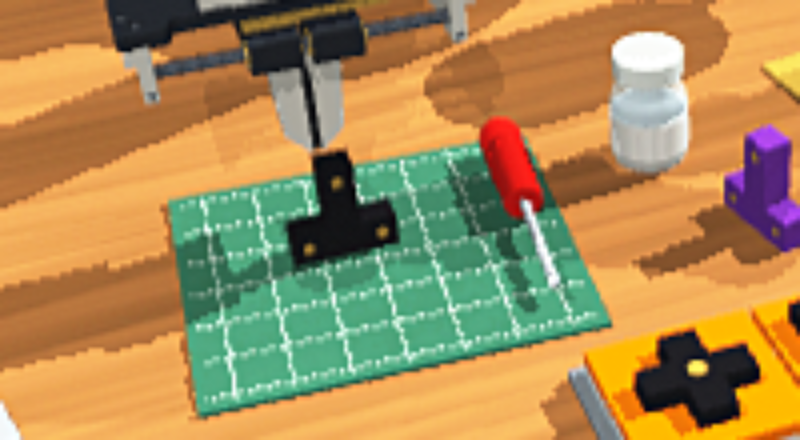

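The T stands on the mat, near (193,210) in the scene view, with the closed fingers behind it. Now I'll push it over gently toward +x.

Emit:
carry_out:
  rows:
    - [0,0,-5,0]
    - [6,0,-5,0]
    - [12,0,-5,0]
    - [15,0,-5,0]
    - [18,0,-5,0]
    - [21,0,-5,0]
    - [24,0,-5,0]
    - [27,0,-5,0]
    - [30,0,-5,0]
    - [33,0,-5,0]
    - [36,0,-5,0]
    - [39,0,-5,0]
    - [42,0,-5,0]
    - [44,0,-5,0]
    - [44,0,-5,0]
    - [44,0,-5,0]

```text
time: 16.55
tool_pos: [435.8, -213.2, 51.2]
tcp_rot: [-3.095, 1.567, -1.567]
contact_force: [-0.2, 0.5, -0.3]
grip_width: 0.7
```

```bash
python3 - <<'E'
from h import *
s,si=snap("scene","s9"); c,im=snap("top","t9")
g=np.vstack([cv2.resize(si[170:280,110:310],None,fx=2.6,fy=2.6),cv2.resize(im[180:280,280:380],(520,286))[:, :] if 0 else cv2.resize(im[190:270,260:405],(520,287))])
cv2.imwrite('pics/c9.png',g[:,:,::-1])
E
```

```text
(no output)
```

View pics/c9.png

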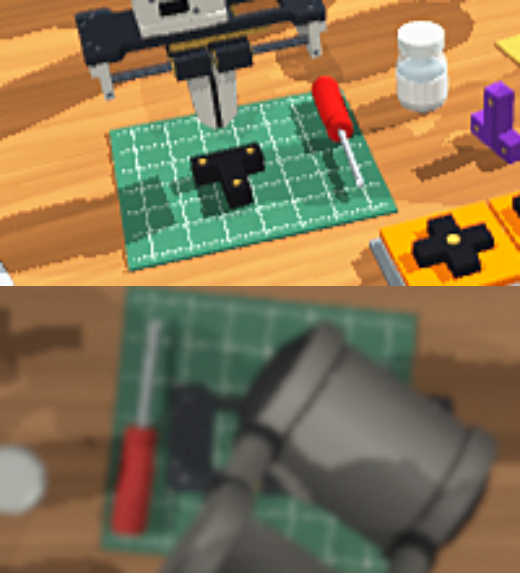

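The T lies flat on the mat with its stem toward +x, inserts up and released. I'll back off and measure it.

Emit:
carry_out:
  rows:
    - [0,0,40,0]
    - [0,0,80,0]
    - [125,0,100,0]
    - [125,0,100,0]
    - [125,0,100,0]
    - [125,0,100,0]
    - [125,0,100,0]
    - [125,0,100,0]
  hand: 50

```text
time: 17.32
tool_pos: [559.6, -212.7, 150.3]
tcp_rot: [2.445, 1.567, -2.31]
contact_force: [-1.5, -0.3, -1.1]
grip_width: 47.8
```

```bash
cat > m.py <<'E'
from h import *
import sys
n=sys.argv[1]; c,im=snap("wrist",n)
print(get_obs()["tool_pos"])
print([(a,p,onz(c,p,21)[:2]) for a,p in brass(im,(150,20,420,200)) if a<150])
k=black(im,(150,20,420,200)); print(cv2.contourArea(k))
for q in cv2.approxPolyDP(k,3,True)[:,0]: print(q,onz(c,q,21)[:2])
o=get_obs(); M=R.from_euler('xyz',o["tcp_rot"]).as_matrix(); print(np.degrees(np.arctan2(M[1,2],M[0,2])))
E
python3 m.py w10
```

```text
[ 559.17543685 -212.8122233   150.44838356]
[(np.int32(23), array([150.3,  43.3]), array([ 431.6, -301.7])), (np.int32(67), array([241.9,  57.1]), array([ 444.2, -233.1])), (np.int32(66), array([296.8,  57.1]), array([ 446. , -191.2])), (np.int32(57), array([269.3, 111.7]), array([ 485.2, -214.1]))]
3527.0
[230  44] [ 434.7 -241.5]
[231  72] [ 454.5 -242.2]
[256  75] [ 457.5 -223.1]
[257 124] [ 494.2 -224.3]
[281 124] [ 495.  -205.1]
[281  79] [ 461.2 -203.9]
[287  73] [ 457.1 -199.1]
[307  72] [ 457.  -183.7]
[308  44] [ 437.2 -182.6]
87.53920090198048
```

Emit:
carry_out:
  rows:
    - [15,40,0,0]
    - [15,40,0,0]
    - [15,40,0,0]
    - [15,40,0,0]

```text
time: 17.7
tool_pos: [573.2, -172.9, 150.4]
tcp_rot: [2.275, 1.567, -2.48]
contact_force: [-0.4, -0.2, -0.6]
grip_width: 50.1
```

```bash
python3 m.py w11
```

```text
[ 573.28432315 -173.36765941  150.52188712]
[(np.int32(69), array([187.7,  40.7]), array([ 444.4, -233.5])), (np.int32(70), array([243.2,  40.6]), array([ 446.2, -191.6])), (np.int32(62), array([217.7,  96.3]), array([ 485.2, -214.2]))]
3884.0
[176  27] [ 434.7 -241.2]
[177  54] [ 453.3 -242.6]
[203  59] [ 457.7 -223.2]
[206 109] [ 494.4 -224.3]
[233 109] [ 495.3 -202.9]
[231  65] [ 462.9 -202.1]
[237  58] [ 458.1 -197.1]
[256  58] [ 458.7 -182.6]
[255  28] [ 437.9 -182.2]
87.50961168335533
```

T measured flat at z = 21: tee_mid (465.2, −213.3), yaw −2.5°. I'll grasp the stem 6 mm beyond tee_mid.

Emit:
carry_out:
  rows:
    - [-102.1,-40.1,-60,0]
    - [-102.1,-40.1,-60,0]
    - [-102.1,-40.1,-60,0]
    - [-102.1,-40.1,-60,0]
    - [-102.1,-40.1,-100,0]
    - [-102.1,-40.1,-125,0]
    - [-102.1,-40.1,-137,0]
    - [-102.1,-40.1,-137,0]
    - [-102.1,-40.1,-137,0]

```text
time: 18.5
tool_pos: [470.7, -214.0, 13.4]
tcp_rot: [2.127, 1.566, -2.63]
contact_force: [0.1, 0.6, -0.2]
grip_width: 50.1
```

Emit:
carry_out:
  rows:
    - [0,0,0,0]
    - [0,0,0,0]
    - [0,0,0,0]
    - [0,0,0,0]
    - [0,0,0,0]
    - [0,0,0,0]
    - [0,0,0,0]
  hand: 10

```text
time: 19.08
tool_pos: [471.0, -214.1, 13.9]
tcp_rot: [2.285, 1.567, -2.471]
contact_force: [-0.6, 1.4, 4.9]
grip_width: 19.7
```

Emit:
carry_out:
  rows:
    - [0,0,40,0]
    - [0,0,80,0]
    - [0,0,120,0]
    - [249,319,136,0]
    - [249,319,136,0]
    - [249,319,136,0]
    - [249,319,136,0]
    - [249,319,136,0]
    - [249,319,136,0]
    - [249,319,136,0]
    - [249,319,136,0]
    - [249,319,136,0]
    - [249,319,136,0]
    - [249,319,136,0]
    - [249,319,136,0]
    - [249,319,136,0]
    - [249,319,136,0]

```text
time: 20.5
tool_pos: [719.4, 103.8, 149.7]
tcp_rot: [2.214, 1.566, -2.543]
contact_force: [-0.4, -0.0, 0.1]
grip_width: 20.1
```

```bash
python3 - <<'E'
from h import *
c,im=snap("wrist","w12"); o=get_obs(); print(o["tool_pos"]); M=R.from_euler('xyz',o["tcp_rot"]).as_matrix(); print(np.degrees(np.arctan2(M[1,2],M[0,2])))
print("ins",[(a,p,onz(c,p,o["tool_pos"][2]+7.5)) for a,p in brass(im,(150,180,420,246)) if 60<a<400])
m=((im.min(2)>110)&(im.max(2).astype(int)-im.min(2)<60)).astype(np.uint8); m[175:]=0; m[:20]=0
for k in cv2.findContours(m,0,2)[0]:
    if cv2.contourArea(k)>1500:
        print(cv2.contourArea(k))
        for q in cv2.approxPolyDP(k,3.5,True)[:,0]: print(q,onz(c,q,14)[:2])
k=black(im,(150,180,420,246)); print([(q,onz(c,q,o["tool_pos"][2]+7.5)[:2]) for q in cv2.approxPolyDP(k,3,True)[:,0]])
E
```

```text
[719.53195552 103.6275376  150.05293849]
87.36737825770787
ins [(np.int32(161), array([227.6, 219.3]), array([692.5,  83.5, 157.6])), (np.int32(160), array([320.5, 219.8]), array([694.6, 125.3, 157.6]))]
3628.0
[231  74] [614.6  73.7]
[232 102] [635.7  72.9]
[257 104] [638.2  92.9]
[257 152] [676.5  90.7]
[284 153] [678.4 113.2]
[284 104] [639.2 114.7]
[309 102] [638.6 134.9]
[309  73] [616.7 135.3]
2216.5
[336  49] [600.3 156.6]
[ 0 49] [ 588.2 -104.5]
[86 54] [594.8 -38.2]
[206  52] [597.7  55.5]
[208  57] [601.4  56.7]
[211  52] [597.9  59.4]
[329  51] [601.4 151.1]
[331  76] [619.7 152.6]
[329 155] [681.7 150.8]
[324 172] [695.9 146.5]
[  0 174] [ 685.1 -129.2]
[331 174] [697.9 152.4]
[(array([208, 198], dtype=int32), array([682.2,  75.6])), (array([210, 239], dtype=int32), array([701.5,  74.7])), (array([252, 239], dtype=int32), array([702.4,  93.9])), (array([253, 245], dtype=int32), array([705.3,  94.2])), (array([338, 240], dtype=int32), array([704.6, 133.2])), (array([341, 199], dtype=int32), array([685.4, 134.5])), (array([334, 191], dtype=int32), array([681.6, 131.4])), (array([215, 190], dtype=int32), array([678.8,  79. ]))]
```

Emit:
carry_out:
  rows:
    - [-67,0,-60,0]
    - [-67,0,-60,0]
    - [-67,0,-60,0]
    - [-67,0,-90,0]
    - [-67,0,-112,0]
    - [-67,0,-112,0]
    - [-67,0,-112,0]
    - [-67,0,-112,0]

```text
time: 21.22
tool_pos: [653.7, 103.1, 39.8]
tcp_rot: [2.721, 1.568, -2.038]
contact_force: [-0.2, 0.3, -0.7]
grip_width: 19.3
```

Emit:
carry_out:
  rows:
    - [-0.8,0.4,-2,0]
    - [-0.8,0.4,-2,0]
    - [-0.8,0.4,-2,0]

```text
time: 21.47
tool_pos: [653.6, 103.5, 39.1]
tcp_rot: [-2.835, 1.568, -1.311]
contact_force: [-0.5, 0.3, -0.9]
grip_width: 19.6
```

Emit:
carry_out:
  rows:
    - [-1,0,-3,0]
    - [-1,0,-5,0]
    - [-1,0,-7,0]
    - [-1,0,-9,0]
    - [-1,0,-11,0]
    - [-1,0,-12,0]
    - [-1,0,-12,0]

```text
time: 22.05
tool_pos: [652.4, 103.5, 26.6]
tcp_rot: [3.131, 1.568, -1.628]
contact_force: [0.2, -0.5, -0.4]
grip_width: 19.5
```

Emit:
carry_out:
  rows:
    - [0,0,-1,0]
    - [0,0,-2,0]
    - [0,0,-2.4,0]
    - [0,0,-2.4,0]

```text
time: 22.38
tool_pos: [652.5, 103.5, 25.0]
tcp_rot: [-2.928, 1.568, -1.404]
contact_force: [-2.3, 0.0, 4.8]
grip_width: 19.4
```

Emit:
carry_out:
  rows:
    - [0,0,0,0]
    - [0,0,0,0]
    - [0,0,0,0]
    - [0,0,0,0]
    - [0,0,30,0]
    - [0,0,70,0]
    - [0,0,110,0]
    - [68,-40,125,0]
    - [68,-40,125,0]
    - [68,-40,125,0]
    - [68,-40,125,0]
    - [68,-40,125,0]
  hand: 34

```text
time: 23.38
tool_pos: [719.7, 63.6, 148.7]
tcp_rot: [2.476, 1.568, -2.283]
contact_force: [-0.2, 0.5, -0.7]
grip_width: 34.0
```

```bash
python3 - <<'E'
from h import *
c,im=snap("wrist","w13"); print(get_obs()["tool_pos"])
for a,p in brass(im,(60,20,480,175)):
    if a<110: print(a,p,onz(c,p,32)[:2],onz(c,p,38)[:2])
s,si=snap("scene","s13")
g=np.vstack([cv2.resize(im[20:190,60:440],(700,313)),cv2.resize(si[170:300,150:440],(700,285)[:2] if 0 else (700,280))])
cv2.imwrite('pics/c13.png',g[:,:,::-1])
E
```

```text
[719.38150163  64.05602809 148.8885281 ]
71 [223.4  82.6] [623.1  29.7] [623.6  30.5]
72 [295.8  82.4] [625.5  83.5] [626.   83.1]
71 [352.2  82.8] [627.8 125.3] [628.2 124.1]
14 [154.4 121.8] [648.7 -25.4] [648.7 -23.4]
65 [174. 138.] [661.5 -11.9] [661.3 -10.2]
62 [321.7 137.7] [666.7 102.3] [666.3 101.5]
```

View pics/c13.png

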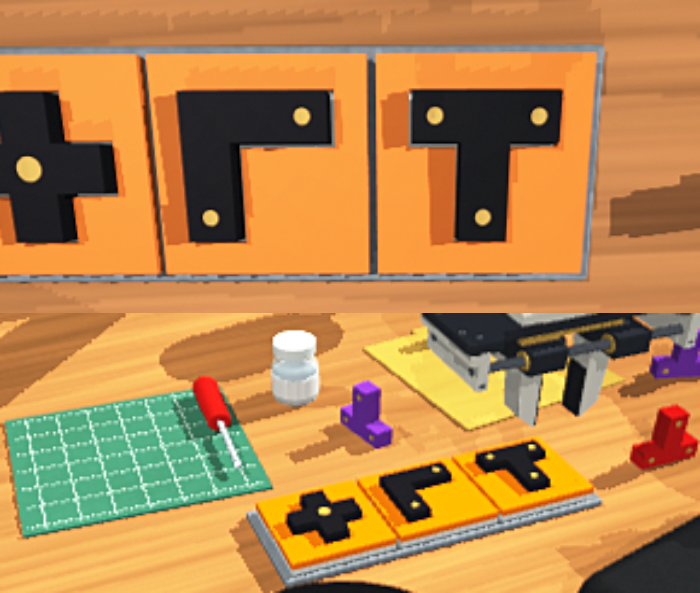

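Both prints look level and fully down. The T's insert spacing at z = 32 is 41.9 × 40.0 mm, the same as it measured flat on the mat, so I'm handing in.

```bash
python3 -c "
from plant import *
print(close_job(), get_obs()['time'])"
```

```text
the job is handed in; nothing more can be done
the job is handed in; nothing more can be done
```

The black L and the black T are both lying flat in their own orange nests, and the job is handed in at about 23.5 s of the 72 s allowed.

- **L:** I picked it off the mat, turned it about 58° and lowered it into its nest.
- **T:** I carried it upright to the mat, let go, and tipped it over with closed fingers until it lay flat and free. I then took it again from above by the stem and lowered it into its nest.

**Last checks:**
- **L:** It went in without resistance. The insert spacing, read at the seated top height of z = 32 mm, is 56.5 mm against 56.6 mm expected.
- **T:** It met the pocket floor with about 5 N, at a tool height of 25.0 mm against 24.9 mm expected. Its insert spacing matches what I measured on the mat, so it is level and at the right height.
- **Rest of the scene:** In the last pictures the cross, jar, screwdriver and the red and purple look-alikes looked unmoved. The arm was well clear and touching nothing. The knob, tower and scraper were not in clear view there, but I never went near them after first locating them.

**What disagreed:**
- The T's bar inserts measured 41.9 mm apart where I had guessed 40 mm. Both views gave the same figure, so I take it as the real spacing.
- Early side views of the T nest were about 1 mm off in y because the pocket wall hid part of the floor. I used a view from directly above for the placing.

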